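# Swing the bench magnifier over the blue bead dish

### The job

Swing the bench magnifier round until its lens is centred over the blue dish of beads (not the red or the white one) and leave it there, let go and standing still: see that it stays put by itself for five seconds before you finish, and steady it if it drifts. Its boom runs on ball bearings and coasts almost freely, so push and catch it gently by the black rubber pads on the two sides of its head: do not strike or hurry it or let it run into its end stops, and keep off the lens, the white frame and the boom. Leave the dishes and everything else on the table where they are.

Things in the scene. Friction and masses are not known exactly. Their poses are not given: they have to be found in the camera images.
- boom (a joint): swing angle of the boom, rad: 0 points from its stand roughly to the robot, positive brings the head to the robot's right (-y); hard stops at +-0.95. Ball bearing, level, no spring or detent: damping 0.015 N m s/rad, dry friction 0.0003 N m, inertia about the hinge 0.31 kg m2 nominal (like 2.4 kg at the lens), all varying by a third: it coasts with a time constant near 20 s
- lens (a point): centre of the lens, to be brought over the dish; x axis along the boom to the hinge, 360 mm away on a steel stand at the far side of the table. The head is a white frame 170 mm (along the boom) x 200 mm (across) x 40 mm thick, 165 to 205 mm above the table, round a clear pane. Frame, lens, the white boom tube behind it (26 mm wide, up to 208 mm high) and its counterweight are not to be touched
- pad_left (a point): outermost point, at mid length, of the black half-round rubber hand pad on the head's left side (+y, seen from the robot), 112 mm across the boom from the lens centre. The pad is 138 mm long along the boom, stands 12 mm out from the frame and reaches from 171 to 199 mm height; pushing it swings the head right. The pads are too far apart (224 mm) to grasp the head by
- pad_right (a point): the same point of the like pad on the head's right side (-y); pushing it swings the head to the left, or brakes it when it swings right
- dish_blue: the blue round dish of brass beads, 100 mm wide and 18 mm high, loose on the table under the lens's path, up to 7 mm nearer or farther from the hinge than the lens centre; origin at the centre of its underside. The lens is wanted over this one
- dish_red: a like dish in red, at another place under the lens's path: not the wanted one; leave it
- dish_white: a like dish in white with black beads, at a third place under the lens's path: not the wanted one; leave it
- tub_red: clear plastic tub of red beads, 86 mm wide, 110 mm high, bystander
- tub_black: clear plastic tub of black beads, 86 mm wide, 110 mm high, bystander
- spool: black thread spool, 64 mm wide, 62 mm high, bystander
- bowl: green bowl of cream beads, 150 mm wide, 50 mm high, bystander
- glue: small red glue tube lying flat, bystander
- scissors: orange-handled scissors lying flat, bystander
- angel: cream carved angel figure, 44 mm wide, 76 mm high, bystander
Not all that is in view belongs to the job. Leave any orange or pink look-alike of the dish_blue alone.

How it is judged:
By the outcome, as a careful person would: the job done as asked, in the order asked, and still so for the second after the job is handed in, with the robot touching nothing.
It also fails if it takes over 51 s, if anything falls off the work surface, if the arm or the gripper's body presses on something with over 40 N, if the wrist force passes 120 N, or if a joint passes its speed limit or range.

### The arm

A 6-joint arm with a two-finger parallel gripper is mounted at the origin on the work surface. World frame = base frame: x ahead of the robot, y to its left, z up, the work surface at z = 0. Lengths are in m, angles in degrees, forces in N, time in s.
With the tool pointing down it reaches from about 0.325 to 1 m from the base axis. Payload 5.1 kg.
Tool frame: the origin (TCP) lies between the finger pads; the fingertips stand 11 mm ahead of it and the grasp point (between the pads) lies 8 mm behind it; z points along the fingers, y is the line along which they close (so a half turn about z gives the same grasp; the last joint's range is limited). The gripper opens to 85 mm and grips with 20 to 120 N. Pads are 22 mm wide; open, the fingers measure 114 mm over their backs; the gripper's body (76 mm by 85 mm) begins 54 mm behind the grasp point. The pads swing forward as they close: fully open they stand 13 mm farther back than shut.
Start: joints at [60.527, 7.093, 94.555, -0, 78.352, -4.733], TCP at [0.272, 0.59, 0.242] pointing down, gripper open.
Joint ranges: [-149.61, 149.61], [-58.7, 133.49], [1.44, 155.28], [-77.14, 257.14], [18.33, 153.61], [-166.67, 166.67]. Speed limits (degrees/s): [147.25, 147.25, 180, 180, 180, 180].

### API

Orientations are given as [roll, pitch, yaw] about the fixed x, y, z axes, in that order (R = Rz(yaw) Ry(pitch) Rx(roll)).
In Python, from bench import telemetry, capture, order, trace, spot_point gives the robot as it stands. The module is installed in compiled form; this text tells all that it offers.
- The arm moves only by the shell command python3 -m handwheel 'ROWS' [FORCE]. ROWS is JSON, a list of rows, each a list of 7 numbers: the shift along the tool's x, y, z in units of 30 mm (1.0 is 30 mm), then the turn, a rotation vector about the tool's x, y, z in units of 6 degrees (1.0 is 6 degrees), then the opening, from 0 (shut) to 1 (fully open). In form: [[dx, dy, dz, rx, ry, rz, claw], ...]. A call has 1 to 5 rows; each row shifts and turns the commanded pose from where the row before left it, along the tool's axes as they then stand; what a row does not reach is not made up. A row lasts 1/12 s, in which the tool goes at most 41.7 mm and 7.16 degrees, less where a joint would pass 70% of its speed; a pose out of reach is approached as far as the arm can. A call is refused whole if a number of a shift passes 1 or a number of a turn 1, either way. A call with a gripper value outside its range is refused whole. The fingers move at their own pace and stop on an object; FORCE is the grip in N (left out, the last holds). Time passes only in rows, so rows that do not move let the fingers close. It gives the time, the measured TCP pose, the force, the opening and the grip force at its end, in the units of the state.
- telemetry.get_obs(): the state, without advancing time (a new reading comes with each control period).
- capture(name): name is "scene" or "top"; returns a dict with "frame" (384x512x3 uint8, blue, green, red), "depth" (384x512 float32, m along the optical axis (not along the pixel's ray), 0 where there is no reading), "intrinsics" (3x3 intrinsics, pixels), "rvec" (rotation vector, rad) and "tvec" (3), from world to camera coordinates, as OpenCV has them. Camera axes: x right, y down, z forward; pixel columns grow to the right and rows downward; lengths in m; the calibration is good to about 2 mm. A picture is of the moment at which its call begins.
- order.close_job(): hands the job in; it is judged then, once.
Trained networks look in a picture, given as the dict that the camera call returned (one of the last four; its "shot" number tells which), for a name from the list of things; names that differ only in an ending like _2 or _b are one class to them, and where a whole thing is asked for, a point or a joint stands for the part that bears it (a point fixed in the world has none). Each returns a list of dicts, best first, with "p" (0 to 1); they miss things now and then, are a little off and sometimes report something else, mostly with a low value. They report only what shows in the picture. A call takes as long as a camera call. They do not tell look-alikes from the thing itself.
- trace(picture, query): "mask" (384x512 bool, what is visible of it) and "pixel" ([column, row] in pixels, amid what is visible of it).
- spot_point(picture, query): "pixel" ([column, row] in pixels: a listed point, or the origin of a listed thing).
The state is a dict: "time_s": time; "joint_positions": joint angles; "joint_velocities": joint speeds; "joint_torque": joint torques, N m; "tcp_pos": TCP position; "tool_rot": TCP orientation; "wrist_force": force on the tool from outside, world axes, zero at the start; "ft_torque": the same for the moment, N m; "width": finger opening in m; "gripper_force": force on a finger pad.
Only numpy, scipy, OpenCV 4.12 (cv2) and the standard library are available. Lean on these libraries where they do the work, as an engineer would, in place of code of your own. Each camera call takes 0.05 s, during which the arm holds its last target. There are 200 camera calls.

## Working session

There is one attempt and no reset: what is moved stays moved. The work goes in short steps, Python scripts to look and compute and a shell command to move; the robot and the scene stay as the last step left them, time stands still between calls to the robot, and variables do not carry over. Pictures are saved under pics/ and viewed, at most 10 in all, crops included, and the job is handed in when it is done.

```bash
mkdir -p pics
cat > h.py <<'E'
import numpy as np, cv2
from bench import telemetry, capture, trace, spot_point
def ray(c,px):
    R=cv2.Rodrigues(np.array(c["rvec"],float))[0]; t=np.array(c["tvec"],float).ravel()
    d=np.linalg.inv(np.array(c["intrinsics"]))@[px[0],px[1],1]
    return -R.T@t, R.T@d
def at_z(c,px,z):
    o,d=ray(c,px); return o+d*(z-o[2])/d[2]
def pts(c,mask):
    v,u=np.nonzero(mask&(c["depth"]>0)); o,_=ray(c,(0,0)); R=cv2.Rodrigues(np.array(c["rvec"],float))[0]
    d=np.linalg.inv(np.array(c["intrinsics"]))@np.stack([u,v,np.ones_like(u)])
    return o+(R.T@(d*c["depth"][v,u])).T
E
python3 - <<'E'
from h import *
np.set_printoptions(precision=4,suppress=True)
a=capture("top"); b=capture("scene")
cv2.imwrite("pics/top.png",a["frame"]); cv2.imwrite("pics/scene.png",b["frame"])
for n,c in (("top",a),("scene",b)):
    print(n, ray(c,(256,192)))
    for q,z in (("lens",.185),("pad_left",.185),("pad_right",.185),("boom",.2),("dish_blue",0),("dish_red",0),("dish_white",0)):
        for r in spot_point(c,q)[:3]: print(q,round(r["p"],2),r["pixel"],at_z(c,r["pixel"],z))
o=telemetry.get_obs();print(o)
E
```

```text
top (array([0.3253, 0.0097, 1.3483]), array([ 0.2049, -0.0271, -0.9784]))
lens 0.68 [143.7, 239.4] [0.4714 0.2829 0.185 ]
pad_left 0.63 [109.8, 214.0] [0.5475 0.369  0.185 ]
pad_right 0.73 [184.3, 261.3] [0.4042 0.1809 0.185 ]Traceback (most recent call last):
  File "<stdin>", line 8, in <module>
ValueError: it knows: angel, bowl, dish_blue, dish_red, dish_white, glue, lens, pad_left, pad_right, scissors, spool, tub_black, tub_red
```

View pics/top.png

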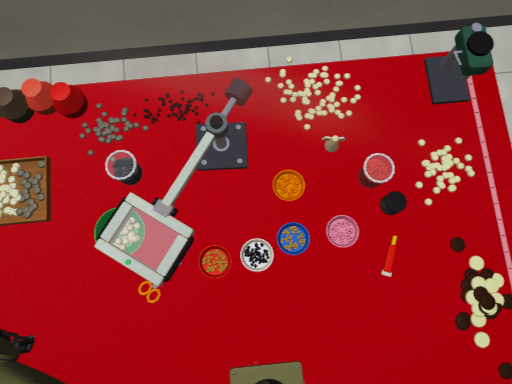

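View pics/scene.png

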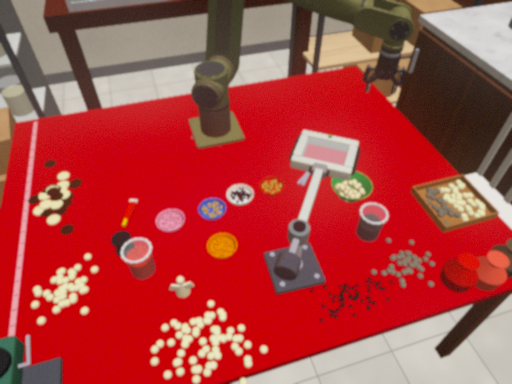

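The top view shows the head at (145,240), with the hinge near (217,124). Dishes: red (215,262), white (257,255), blue (293,238), and look-alikes pink (342,232) and orange (289,185). The blue one at (293,238) fits, because it has a blue rim and brass beads and lies on the lens's arc. I'll confirm it in a crop.

```bash
cat >> h.py <<'E'
def head(c,H=None):
    f=c["frame"].astype(int); out={}
    for q in ("lens","pad_left","pad_right"):
        r=spot_point(c,q)
        if r: out[q]=(r[0]["p"],at_z(c,r[0]["pixel"],.185))
    return out
E
python3 - <<'E'
from h import *
np.set_printoptions(precision=4,suppress=True)
a=capture("top"); b=capture("scene")
cv2.imwrite("pics/crop.png",cv2.resize(a["frame"][80:290,90:370],None,fx=2.8,fy=2.8,interpolation=cv2.INTER_CUBIC))
for n,c in (("top",a),("scene",b)):
    for q,z in (("dish_blue",0),("dish_red",0),("dish_white",0),("lens",.185),("pad_left",.185),("pad_right",.185),):
        for r in spot_point(c,q)[:2]: print(n,q,round(r["p"],2),r["pixel"],at_z(c,r["pixel"],z))
    hsv=cv2.cvtColor(c["frame"],cv2.COLOR_BGR2HSV)
    m=cv2.inRange(hsv,(105,120,50),(130,255,255))
    nl,l,st,ce=cv2.connectedComponentsWithStats(cv2.morphologyEx(m,cv2.MORPH_CLOSE,np.ones((9,9))))
    for i in range(1,nl):
        if st[i,4]>100: 
            (p,s,_)=cv2.fitEllipse(max(cv2.findContours((l==i).astype(np.uint8),0,1)[0],key=len)); print("blue",st[i],p,s,at_z(c,p,.018))
    # head frame points by height
    P=pts(c,np.ones(c["depth"].shape,bool)); w=hsv.reshape(-1,3)[(c["depth"]>0).ravel()]
    s=(P[:,2]>.195)&(P[:,2]<.215)&(w[:,1]<60)&(w[:,2]>110)&(P[:,0]>.3)&(P[:,0]<.8)&(abs(P[:,1])<.5)
    Q=P[s]; r=cv2.minAreaRect(Q[:,:2].astype(np.float32)); print(n,len(Q),r)
    near=Q[np.linalg.norm(Q[:,:2]-[.471,.283],axis=1)<.135]; print("head rect",cv2.minAreaRect(near[:,:2].astype(np.float32)))
    tube=Q[(np.linalg.norm(Q[:,:2]-[.471,.283],axis=1)>.16)]
    print("tube",len(tube),cv2.fitLine(tube[:,:2].astype(np.float32),2,0,.01,.01).ravel(),tube.min(0),tube.max(0))
    s=(P[:,2]>.17)&(P[:,0]>.65)&(P[:,0]<.95)&(abs(P[:,1])<.25); print("post",np.median(P[s],0),P[s].max(0))
o=telemetry.get_obs();print(o["time_s"],o["tcp_pos"],o["tool_rot"],o["width"])
E
```

```text
top dish_blue 0.98 [341.8, 233.8] [ 0.4525 -0.2753  0.    ]
top dish_blue 0.96 [286.5, 187.1] [ 0.614  -0.1238  0.    ]
top dish_red 0.63 [110.2, 215.7] [0.5774 0.4251 0.    ]
top dish_red 0.61 [213.3, 258.5] [0.4165 0.1207 0.    ]
top dish_white 0.6 [255.6, 254.0] [ 0.4174 -0.0075  0.    ]
top dish_white 0.49 [370.1, 178.5] [ 0.6159 -0.3876  0.    ]
top lens 0.91 [141.4, 241.9] [0.4654 0.2892 0.185 ]
top pad_left 0.88 [108.8, 215.1] [0.5448 0.3718 0.185 ]
top pad_right 0.79 [180.1, 258.3] [0.413  0.1912 0.185 ]
blue [277 222  33  33 834] (293.0483703613281, 238.15948486328125) (31.33575439453125, 32.07219696044922) [ 0.4521 -0.1238  0.018 ]
top 4329 ((0.6043104529380798, 0.1831350326538086), (0.20130488276481628, 0.49409058690071106), 53.34291458129883)
head rect ((0.49247175455093384, 0.2663668394088745), (0.20130488276481628, 0.2152685523033142), 53.34291458129883)
tube 639 [ 0.8072 -0.5902  0.6744  0.1312] [0.5916 0.032  0.1972] [0.8    0.1944 0.2148]
post [0.767  0.0571 0.2106] [0.8904 0.1651 0.2315]
scene dish_blue 0.79 [214.3, 211.9] [ 0.4579 -0.116   0.    ]
scene dish_blue 0
[... 214 characters left out ...]

scene pad_left 0.73 [353.9, 158.8] [0.5252 0.3642 0.185 ]
scene pad_right 0.88 [291.1, 145.8] [0.3997 0.1861 0.185 ]
blue [199 200  13  19 161] (205.7135467529297, 208.39857482910156) (11.233316421508789, 18.069311141967773) [ 0.4483 -0.1435  0.018 ]
scene 2153 ((0.6061934232711792, 0.18467968702316284), (0.2076549232006073, 0.49049246311187744), 54.51776123046875)
head rect ((0.4926777482032776, 0.26559656858444214), (0.2076549232006073, 0.21168552339076996), 54.51776123046875)
tube 420 [ 0.8079 -0.5893  0.6848  0.1267] [0.5919 0.0326 0.1955] [0.7993 0.1945 0.215 ]
post [0.7928 0.0403 0.2109] [0.8933 0.1667 0.2295]
0.95 [0.2721 0.5903 0.2423] [179.998    0.0001 155.2595] 0.0855550121544676
```

View pics/crop.png

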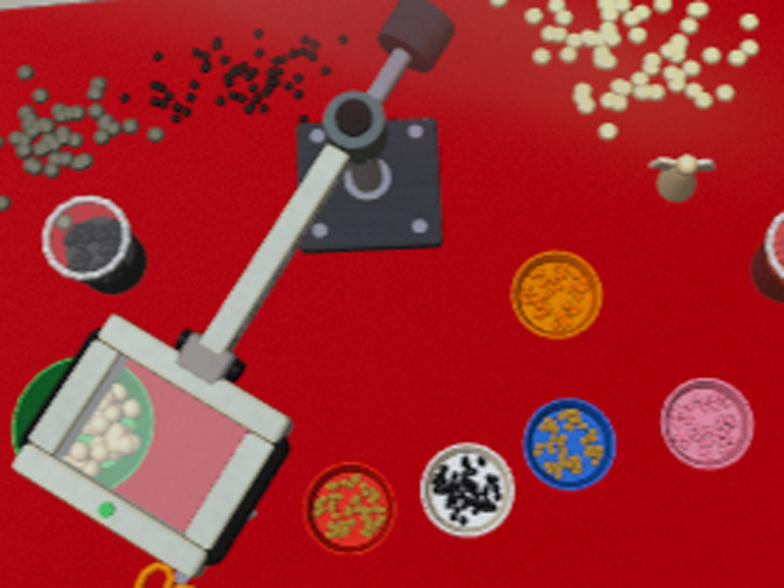

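The crop shows the blue-rimmed dish with brass beads at crop (569,443), which is full-image (293,238). Red, white, orange and pink are clearly different, so blue is at about (0.452,-0.124).

The hinge is at about (0.763,0.066). The boom stands at about -0.636 rad and the target is about +0.548.

First I'll turn the tool, shut the fingers, and move over beside the left pad.

```bash
m="python3 -m handwheel"
$m '[[0,0,0,0,0,1,0],[0,0,0,0,0,1,0],[0,0,0,0,0,1,0],[0,0,0,0,0,1,0],[0,0,0,0,0,1,0]]' 30 >/dev/null
$m '[[0,0,0,0,0,1,0],[0,0,0,0,0,1,0],[0,0,0,0,0,1,0],[0,0,0,0,0,1,0],[0,0,0,0,0,1,0]]' >/dev/null
$m '[[0,0,0,0,0,1,0],[0,0,0,0,0,1,0],[0,0,0,0,0,1,0],[0,0,0,0,0,1,0],[0,0,0,0,0,1,0]]' >/dev/null
$m '[[0,0,0,0,0,1,0],[0,0,0,0,0,0.95,0],[0,0.3,0,0,0,0,0],[0,0.6,0,0,0,0,0],[0,0.9,0,0,0,0,0]]'
$m '[[0,0.9,0,0,0,0,0],[0,0.9,0,0,0,0,0],[0,0.9,0,0,0,0,0],[0,0.9,0,0,0,0,0],[0,0.9,0,0,0,0,0]]' >/dev/null
$m '[[0.1,0.9,0,0,0,0,0],[0.1,0.9,0,0,0,0,0],[0.1,0.9,0,0,0,0,0],[0.1,0.9,0,0,0,0,0],[0.1,0.9,0,0,0,0,0]]' >/dev/null
$m '[[0,0.5,0,0,0,0,0],[0,0.2,0,0,0,0,0],[0,0,0,0,0,0,0]]'
```

```text
time_s: 2.62
tcp_pos: [0.3151, 0.5584, 0.2423]
tool_rot: [-180.0, -0.0, 53.9]
wrist_force: [0.7, -0.6, 1.6]
width: -0.0002
gripper_force: 0.0
time_s: 3.7
tcp_pos: [0.5592, 0.3964, 0.2421]
tool_rot: [-180.0, 0.0, 53.5]
wrist_force: [-0.3, 0.7, -0.2]
width: 0.0002
gripper_force: 0.0
```

```bash
python3 -m handwheel '[[0,0,0.4,0,0,0,0],[0,0,0.8,0,0,0,0],[0,0,0.8,0,0,0,0],[0,0,0.37,0,0,0,0],[0,0,0,0,0,0,0]]'
cat >> h.py <<'E'
HG=np.array([.763,.066])
def phi(c,ph0=None):
    """boom angle from the white frame/tube points: best fit of direction about the hinge"""
    hsv=cv2.cvtColor(c["frame"],cv2.COLOR_BGR2HSV); ok=c["depth"]>0
    P=pts(c,np.ones(ok.shape,bool)); w=hsv[ok]
    s=(P[:,2]>.195)&(P[:,2]<.216)&(w[:,1]<60)&(w[:,2]>110); Q=P[s][:,:2]-HG
    r=np.hypot(*Q.T); a=np.arctan2(-Q[:,1],-Q[:,0])
    k=(r<.46)&(abs(a)<1.3); Q,r,a=Q[k],r[k],a[k]
    tube=(r>.06)&(r<.25); p0=np.median(a[tube])
    x=-(Q@[np.cos(p0),np.sin(p0)]); y=-(Q@[-np.sin(p0),np.cos(p0)])
    h=(abs(x-.36)<.09)&(abs(y)<.115); fr=h&(x>.285)
    lo,hi=np.percentile(y[fr],[.5,99.5])
    return p0, p0+np.arctan2((lo+hi)/2,.36), hi-lo, tube.sum()
E
python3 - <<'E'
from h import *
a=capture("top"); print(phi(a)); b=capture("scene"); print(phi(b)); print(telemetry.get_obs()["time_s"])
cv2.imwrite("pics/c2.png",np.hstack([cv2.resize(b["frame"][90:220,260:400],None,fx=2.8,fy=2.8),cv2.resize(a["frame"][170:300,80:220],None,fx=2.8,fy=2.8)]))
E
```

```text
time_s: 4.12
tcp_pos: [0.5552, 0.397, 0.1661]
tool_rot: [-179.8, 0.4, 53.7]
wrist_force: [-0.2, -0.5, -1.0]
width: 0.0003
gripper_force: 0.0
(np.float64(-0.633537066860465), np.float64(-0.6341060648293043), np.float64(0.197017979012411), np.int64(680))
(np.float64(-0.6505454270102635), np.float64(-0.6351003022715669), np.float64(0.20446997682652024), np.int64(408))
4.2167
```

View pics/c2.png

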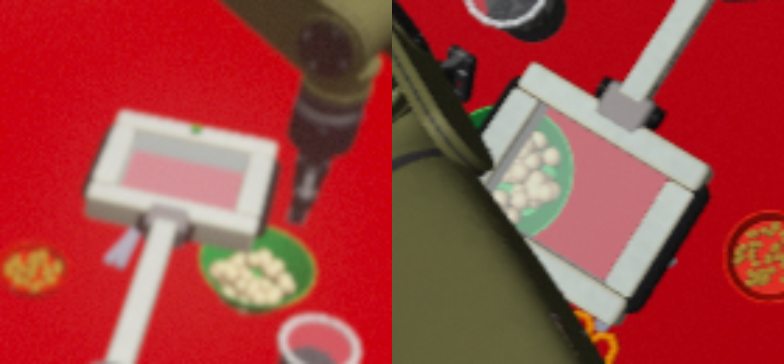

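The finger stands beside the left pad with a clear gap (left crop, about (300,200)). Next is a slow approach, then a smooth ramp along the arc.

```bash
m="python3 -m handwheel"
$m '[[-0.1,0,0,0,0,0,0],[-0.1,0,0,0,0,0,0],[-0.1,0,0,0,0,0,0],[-0.1,0,0,0,0,0,0],[-0.08,0,0,0,0,0,0]]'
$m '[[-0.04,0,0,0,0,0,0],[-0.03,0,0,0,0,0,0],[-0.03,0,0,0,0,0,0],[-0.03,0,0,0,0,0,0],[-0.03,0,0,0,0,0,0]]'
$m '[[-0.04,-0.01,0,0,0,-0.03,0],[-0.05,-0.02,0,0,0,-0.04,0],[-0.06,-0.02,0,0,0,-0.05,0],[-0.07,-0.03,0,0,0,-0.06,0],[-0.08,-0.03,0,0,0,-0.06,0]]'
python3 - <<'E'
from h import *
b=capture("scene"); print(phi(b)); print(telemetry.get_obs()["time_s"])
E
```

```text
time_s: 4.63
tcp_pos: [0.55, 0.3856, 0.172]
tool_rot: [180.0, -0.1, 53.5]
wrist_force: [-0.2, -0.0, 1.3]
width: 0.0002
gripper_force: 0.0
time_s: 5.05
tcp_pos: [0.5471, 0.3819, 0.1711]
tool_rot: [-180.0, 0.0, 53.6]
wrist_force: [0.1, -0.6, -0.1]
width: 0.0004
gripper_force: 0.0
time_s: 5.47
tcp_pos: [0.5389, 0.3765, 0.1712]
tool_rot: [-180.0, 0.0, 55.0]
wrist_force: [-0.0, -0.6, -0.7]
width: -0.0002
gripper_force: 0.0
(np.float64(-0.6259100654544416), np.float64(-0.6127816952935651), np.float64(0.2044958027062273), np.int64(406))
5.5167
```

```bash
m="python3 -m handwheel"
$m '[[-0.08,-0.03,0,0,0,-0.06,0],[-0.09,-0.03,0,0,0,-0.07,0],[-0.1,-0.04,0,0,0,-0.08,0],[-0.11,-0.04,0,0,0,-0.09,0],[-0.12,-0.045,0,0,0,-0.1,0]]'
$m '[[-0.12,-0.045,0,0,0,-0.1,0],[-0.12,-0.045,0,0,0,-0.1,0],[-0.12,-0.045,0,0,0,-0.1,0],[-0.12,-0.045,0,0,0,-0.1,0],[-0.12,-0.045,0,0,0,-0.1,0]]'
$m '[[-0.06,-0.02,0,0,0,0,0],[0,0,0,0,0,0,0],[0.2,0,0,0,0,0,0],[0.4,0,-0.3,0,0,0,0],[0.4,0,-0.8,0,0,0,0]]'
python3 - <<'E'
from h import *
for n in ("scene","top","scene"):
    c=capture(n); print(n,phi(c)); print(telemetry.get_obs()["time_s"])
E
```

```text
time_s: 5.93
tcp_pos: [0.5259, 0.3672, 0.1713]
tool_rot: [180.0, -0.0, 57.5]
wrist_force: [-0.1, -0.5, 0.6]
width: 0.0002
gripper_force: 0.0
time_s: 6.35
tcp_pos: [0.5107, 0.3552, 0.1712]
tool_rot: [180.0, -0.0, 60.5]
wrist_force: [-0.3, 0.9, -0.0]
width: -0.0002
gripper_force: 0.0
time_s: 6.77
tcp_pos: [0.5228, 0.3795, 0.2]
tool_rot: [-179.8, 0.4, 60.4]
wrist_force: [-0.0, 1.1, -0.4]
width: -0.0002
gripper_force: 0.0
scene (np.float64(-0.469756323822032), np.float64(-0.46417080711029834), np.float64(0.20439913590979186), np.int64(396))
6.8167
top (np.float64(-0.4559140609747319), np.float64(-0.45610461898419596), np.float64(0.1977287041455864), np.int64(691))
6.8667
scene (np.float64(-0.45578318833020093), np.float64(-0.45270506451740516), np.float64(0.2049646663588942), np.int64(392))
6.9167
```

```bash
m="python3 -m handwheel"
$m '[[0,0,-0.9,0,0,0,0],[0,0,-0.7,0,0,-0.5,0],[0,0,-0.2,0,0,-1,0],[0,0,0,0,0,-1,0],[0,0,0,0,0,-1,0]]'
$m '[[0,0,0,0,0,-1,0],[0,0,0,0,0,-1,0],[0,0,0,0,0,-1,0],[0,0,0,0,0,-1,0],[0,0,0,0,0,-0.3,0]]'
$m '[[-0.3,-0.13,0,0,0,0,0],[-0.6,-0.25,0,0,0,0,0],[-0.9,-0.38,0,0,0,0,0],[-0.9,-0.38,0,0,0,0,0],[-0.9,-0.38,0,0,0,0,0]]' >/dev/null
$m '[[-0.9,-0.38,0,0,0,0,0],[-0.9,-0.38,0,0,0,0,0],[-0.9,-0.38,0,0,0,0,0],[-0.9,-0.38,0,0,0,0,0],[-0.9,-0.38,0,0,0,0,0]]' >/dev/null
$m '[[-0.9,-0.38,0,0,0,0,0],[-0.9,-0.38,0,0,0,0,0],[-0.9,-0.38,0,0,0,0,0],[-0.9,-0.38,0,0,0,0,0],[-0.9,-0.38,0,0,0,0,0]]' >/dev/null
$m '[[-0.9,-0.38,0,0,0,0,0],[-0.9,-0.38,0,0,0,0,0],[-0.9,-0.38,0,0,0,0,0],[-0.9,-0.38,0,0,0,0,0],[-0.9,-0.38,0,0,0,0,0]]' >/dev/null
$m '[[-0.4,-0.15,0,0,0,0,0],[-0.2,-0.05,0,0,0,0,0],[0,0,0,0,0,0,0]]'
python3 - <<'E'
from h import *
for n in ("top","scene"):
    c=capture(n); print(n,phi(c)); print(telemetry.get_obs()["time_s"])
E
```

```text
time_s: 7.33
tcp_pos: [0.5245, 0.3802, 0.2582]
tool_rot: [180.0, -0.0, 81.7]
wrist_force: [-0.3, -1.2, -1.4]
width: 0.0003
gripper_force: 0.0
time_s: 7.75
tcp_pos: [0.524, 0.3799, 0.2567]
tool_rot: [-179.9, 0.0, 107.4]
wrist_force: [0.1, -0.6, 0.5]
width: -0.0001
gripper_force: 0.0
time_s: 9.67
tcp_pos: [0.4683, -0.1934, 0.2576]
tool_rot: [-180.0, -0.0, 107.1]
wrist_force: [-0.9, -0.4, -0.6]
width: -0.0003
gripper_force: 0.0
top (np.float64(-0.12751793965986125), np.float64(-0.12487768391147826), np.float64(0.19885964005572734), np.int64(686))
9.7167
scene (np.float64(-0.11441393465694952), np.float64(-0.12365164635319423), np.float64(0.20470412327168003), np.int64(424))
9.7667
```

```bash
m="python3 -m handwheel"
$m '[[0,0,0.4,0,0,0,0],[0,0,0.8,0,0,0,0],[0,0,0.9,0,0,0,0],[0,0,0.6,0,0,0,0],[0,0,0.2,0,0,0,0]]'
$m '[[0,0,0,0,0,0,0],[0,0,0,0,0,0,0],[0,0,0,0,0,0,0],[0,0,0,0,0,0,0],[0,0,0,0,0,0,0]]' >/dev/null
$m '[[0,0,0,0,0,0,0],[0,0,0,0,0,0,0],[0,0,0,0,0,0,0],[0,0,0,0,0,0,0],[0,0,0,0,0,0,0]]'
python3 - <<'E'
from h import *
for n in ("top","scene"):
    c=capture(n); print(n,phi(c)); print(telemetry.get_obs()["time_s"])
E
```

```text
time_s: 10.18
tcp_pos: [0.4667, -0.1903, 0.1665]
tool_rot: [-179.7, -0.3, 107.3]
wrist_force: [-0.1, 1.7, -0.4]
width: -0.0004
gripper_force: 0.0
time_s: 11.02
tcp_pos: [0.4688, -0.1928, 0.1712]
tool_rot: [-180.0, 0.0, 107.2]
wrist_force: [-0.3, -0.1, -0.6]
width: 0.0001
gripper_force: 0.0
top (np.float64(0.009032544707211692), np.float64(0.012954561013859646), np.float64(0.1986256101829689), np.int64(672))
11.0667
scene (np.float64(0.029325335436620133), np.float64(0.015196736835347006), np.float64(0.20436091320179334), np.int64(439))
11.1167
```

```bash
m="python3 -m handwheel"
for i in 1 2 3 4 5 6 7; do $m '[[0,0,0,0,0,0,0],[0,0,0,0,0,0,0],[0,0,0,0,0,0,0],[0,0,0,0,0,0,0],[0,0,0,0,0,0,0]]' >/dev/null; done
python3 - <<'E'
from h import *
for n in ("top","scene"):
    c=capture(n); print(n,phi(c)); print(telemetry.get_obs()["time_s"])
cv2.imwrite("pics/c3.png",np.hstack([cv2.resize(capture("top")["frame"][130:330,170:370],(390,390)),cv2.resize(c["frame"][90:260,170:340],(390,390))]))
E
```

```text
top (np.float64(0.2759665700574515), np.float64(0.2821630887997211), np.float64(0.19787925698718078), np.int64(673))
14.0833
scene (np.float64(0.3120952375071361), np.float64(0.2851410539227488), np.float64(0.20358807423992797), np.int64(500))
14.1333
```

View pics/c3.png

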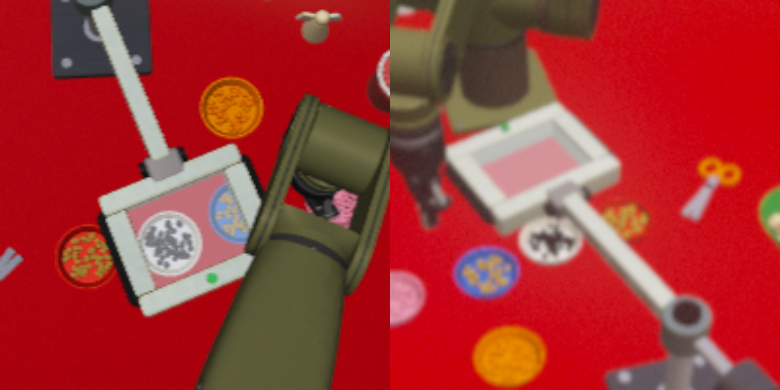

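The top view shows the head clean at crop (185,230) with the lens over the white dish, and the finger waiting ahead on the right. The blue dish is at crop (230,212).

I'll wait briefly, then retreat ahead of the pad, slightly slower than the head.

```bash
m="python3 -m handwheel"
$m '[[0,0,0,0,0,0,0],[0,0,0,0,0,0,0],[0,0,0,0,0,0,0],[0,0,0,0,0,0,0],[0,0,0,0,0,0,0]]' >/dev/null
$m '[[0,0,0,0,0,0,0],[0,0,0,0,0,0,0],[0,0,0,0,0,0,0],[-0.01,0.01,0,0,0,-0.01,0],[-0.025,0.01,0,0,0,-0.02,0]]' >/dev/null
$m '[[-0.035,0.01,0,0,0,-0.03,0],[-0.05,0.02,0,0,0,-0.04,0],[-0.06,0.02,0,0,0,-0.05,0],[-0.06,0.025,0,0,0,-0.05,0],[-0.06,0.02,0,0,0,-0.05,0]]'
$m '[[-0.06,0.025,0,0,0,-0.05,0],[-0.06,0.025,0,0,0,-0.05,0],[-0.06,0.02,0,0,0,-0.05,0],[-0.06,0.025,0,0,0,-0.05,0],[-0.06,0.02,0,0,0,-0.05,0]]'
cat >> h.py <<'E'
def rep():
    o=telemetry.get_obs(); p=np.array(o["tcp_pos"])[:2]-HG
    c=capture("scene"); f=phi(c); print("t",o["time_s"],"scene",f[:2],"F",o["wrist_force"])
    f=f[1]; print("along %.4f across %.4f"%(-(p@[np.cos(f),np.sin(f)]), p@[np.sin(f),-np.cos(f)]))
    # tool's contact angle for 0.123 across
    R=np.hypot(*p); th=np.arctan2(-p[1],-p[0]); print("tool phi %.4f"%(th-np.arcsin(.123/R)), "R",R)
E
python3 -c "from h import *;rep()"
```

```text
time_s: 15.43
tcp_pos: [0.475, -0.2005, 0.1713]
tool_rot: [180.0, 0.0, 108.7]
wrist_force: [-0.2, 0.3, 0.0]
width: -0.0
gripper_force: 0.0
time_s: 15.85
tcp_pos: [0.4812, -0.2078, 0.1712]
tool_rot: [180.0, -0.0, 110.2]
wrist_force: [0.3, 0.9, -0.2]
width: -0.0001
gripper_force: 0.0
t 15.85 scene (np.float64(0.4551335426959874), np.float64(0.4261279879318816)) F [ 0.26321401  0.93377541 -0.19579535]
along 0.3698 across 0.1328
tool phi 0.4526 R 0.39289150599106965
```

```bash
m="python3 -m handwheel"
$m '[[-0.05,0.02,0,0,0,-0.04,0],[-0.05,0.02,0,0,0,-0.04,0],[-0.05,0.02,0,0,0,-0.04,0],[-0.05,0.02,0,0,0,-0.04,0],[-0.05,0.02,0,0,0,-0.04,0]]'
$m '[[-0.05,0.02,0,0,0,-0.04,0],[-0.05,0.02,0,0,0,-0.04,0],[-0.05,0.02,0,0,0,-0.04,0],[-0.05,0.02,0,0,0,-0.04,0],[-0.05,0.02,0,0,0,-0.04,0]]'
$m '[[-0.045,0.02,0,0,0,-0.04,0],[-0.045,0.02,0,0,0,-0.04,0],[-0.04,0.01,0,0,0,-0.03,0],[-0.04,0.01,0,0,0,-0.03,0],[-0.035,0.01,0,0,0,-0.03,0]]'
python3 -c "from h import *;rep()"
```

```text
time_s: 16.32
tcp_pos: [0.4866, -0.2137, 0.1712]
tool_rot: [180.0, 0.0, 111.4]
wrist_force: [-0.3, 0.4, 0.2]
width: -0.0002
gripper_force: 0.0
time_s: 16.73
tcp_pos: [0.4922, -0.2196, 0.1712]
tool_rot: [-180.0, -0.0, 112.6]
wrist_force: [0.5, 0.2, 0.3]
width: -0.0001
gripper_force: 0.0
time_s: 17.15
tcp_pos: [0.4965, -0.2244, 0.1712]
tool_rot: [-180.0, -0.0, 113.6]
wrist_force: [-0.5, 0.3, -0.2]
width: 0.0004
gripper_force: 0.0
t 17.15 scene (np.float64(0.5466193635799242), np.float64(0.5161197407301835)) F [-0.46592526  0.30403722 -0.17618346]
along 0.3751 across 0.1210
tool phi 0.5109 R 0.3941265400810165
```

```bash
m="python3 -m handwheel"
$m '[[-0.035,0.01,0,0,0,-0.03,0],[-0.035,0.01,0,0,0,-0.03,0],[-0.03,0.01,0,0,0,-0.03,0],[-0.03,0.01,0,0,0,-0.02,0],[-0.03,0.01,0,0,0,-0.02,0]]' >/dev/null
$m '[[-0.03,0.01,0,0,0,-0.02,0],[-0.025,0.01,0,0,0,-0.02,0],[-0.025,0.01,0,0,0,-0.02,0],[-0.02,0.01,0,0,0,-0.02,0],[-0.02,0.01,0,0,0,-0.02,0]]'
python3 -c "from h import *;rep()"
$m '[[-0.015,0.005,0,0,0,-0.01,0],[-0.015,0,0,0,0,-0.01,0],[-0.01,0,0,0,0,-0.01,0],[-0.01,0,0,0,0,-0.01,0],[-0.005,0,0,0,0,0,0]]'
$m '[[0,0,0,0,0,0,0],[0,0,0,0,0,0,0],[0,0,0,0,0,0,0],[0,0,0,0,0,0,0],[0,0,0,0,0,0,0]]'
python3 -c "
from h import *
rep();print(phi(capture('top')));rep()"
```

```text
time_s: 18.03
tcp_pos: [0.5027, -0.2307, 0.1712]
tool_rot: [-180.0, -0.0, 115.0]
wrist_force: [0.6, -1.5, 0.3]
width: 0.0005
gripper_force: 0.0
t 18.0333 scene (np.float64(0.5249279014244226), np.float64(0.49764217357813495)) F [ 0.61275854 -1.49919114  0.32490702]
along 0.3704 across 0.1365
tool phi 0.5338 R 0.3947623084812296
time_s: 18.5
tcp_pos: [0.5035, -0.2322, 0.1712]
tool_rot: [-180.0, 0.0, 115.2]
wrist_force: [0.7, 0.1, 0.6]
width: 0.0004
gripper_force: 0.0
time_s: 18.92
tcp_pos: [0.5034, -0.2321, 0.1712]
tool_rot: [-180.0, -0.0, 115.2]
wrist_force: [0.0, -0.4, 0.5]
width: 0.0002
gripper_force: 0.0
t 18.9167 scene (np.float64(0.4998530964500062), np.float64(0.4735110504944848)) F [ 0.02759929 -0.37939587  0.46898198]
along 0.3670 across 0.1470
tool phi 0.5380 R 0.3952852538157685
(np.float64(0.46006493036519275), np.float64(0.4682296415986545), np.float64(0.19809485554692755), np.int64(661))
t 19.0167 scene (np.float64(0.5016008539643234), np.float64(0.4715615235383529)) F [ 0.20312098 -0.07093363  0.32597107]
along 0.3666 across 0.1477
tool phi 0.5380 R 0.39526506866150085
```

The head rebounded softly and is drifting back at about 0.03 rad/s. I'll cross to the left pad, stop it there and send it back more slowly.

```bash
m="python3 -m handwheel"
$m '[[0,0,-0.9,0,0,0,0],[0,0,-1,0,0,0,0],[0,0,-0.8,0,0,0.35,0],[0.3,0,-0.2,0,0,0,0],[0.6,0,0,0,0,0,0]]' >/dev/null
$m '[[0.9,0,0,0,0,0,0],[0.9,0.1,0,0,0,0,0],[0.9,0.1,0,0,0,0,0],[0.9,0.1,0,0,0,0,0],[0.9,0.1,0,0,0,0,0]]'
$m '[[0.9,0.1,0,0,0,0,0],[0.9,0,0,0,0,0,0],[0.9,0,0,0,0,0,0],[0.9,0,0,0,0,0,0],[0.9,0,0,0,0,0,0]]' >/dev/null
$m '[[0.6,0,0,0,0,0,0],[0.3,0,0,0,0,0,0],[0,0,0,0,0,0,0]]'
python3 -c "from h import *;rep()"
```

```text
time_s: 19.9
tcp_pos: [0.4496, -0.077, 0.2571]
tool_rot: [-179.9, -0.1, 113.2]
wrist_force: [0.0, 0.0, -0.2]
width: -0.0001
gripper_force: 0.0
time_s: 20.57
tcp_pos: [0.389, 0.0729, 0.2575]
tool_rot: [-180.0, -0.0, 113.3]
wrist_force: [0.1, -0.2, 1.0]
width: 0.0001
gripper_force: 0.0
t 20.5667 scene (np.float64(0.4651006142267916), np.float64(0.43905394952901594)) F [ 0.11276356 -0.22443835  0.95852104]
along 0.3356 across -0.1653
tool phi -0.3536 R 0.37407234173967285
```

```bash
m="python3 -m handwheel"
$m '[[0,0,0.5,0,0,0,0],[0,0,0.9,0,0,0,0],[0,0,0.9,0,0,0,0],[0,0,0.5,0,0,0,0],[-0.05,0,0.1,0,0,0,0]]' >/dev/null
$m '[[-0.15,0,0,0,0,0,0],[-0.2,0,0,0,0,0,0],[-0.2,0,0,0,0,0,0],[-0.15,0,0,0,0,0,0],[-0.1,0,0,0,0,0,0]]'
python3 -c "from h import *;rep()"
$m '[[-0.03,0,0,0,0,0,0],[-0.015,0,0,0,0,0,0],[-0.015,0,0,0,0,0,0],[-0.015,0,0,0,0,0,0],[-0.015,0,0,0,0,0,0]]'
python3 -c "from h import *;rep()"
```

```text
time_s: 21.45
tcp_pos: [0.401, 0.0474, 0.1726]
tool_rot: [179.9, 0.1, 113.1]
wrist_force: [0.1, 0.5, 0.3]
width: -0.0001
gripper_force: 0.0
t 21.45 scene (np.float64(0.44678358976837695), np.float64(0.4204165613703439)) F [0.09455723 0.51612169 0.33140236]
along 0.3380 across -0.1308
tool phi -0.2949 R 0.3624418235396654
time_s: 21.92
tcp_pos: [0.4009, 0.0459, 0.1712]
tool_rot: [-180.0, -0.0, 113.2]
wrist_force: [0.0, 0.1, -0.0]
width: -0.0001
gripper_force: 0.0
t 21.9167 scene (np.float64(0.4388998533256542), np.float64(0.41004187234185474)) F [ 0.02262585  0.09957883 -0.01390282]
along 0.3401 across -0.1259
tool phi -0.2906 R 0.3626252134734438
```

```bash
m="python3 -m handwheel"
$m '[[-0.015,0,0,0,0,0,0],[-0.015,0,0,0,0,0,0],[-0.015,0,0,0,0,0,0],[-0.015,0,0,0,0,0,0],[-0.015,0,0,0,0,0,0]]' >/dev/null
$m '[[-0.02,0,0,0,0,-0.01,0],[-0.02,0,0,0,0,-0.01,0],[-0.02,0,0,0,0,-0.01,0],[-0.02,0,0,0,0,-0.01,0],[-0.02,0,0,0,0,-0.01,0]]'
python3 -c "from h import *;rep()"
$m '[[-0.02,-0.01,0,0,0,-0.02,0],[-0.02,-0.01,0,0,0,-0.02,0],[-0.025,-0.01,0,0,0,-0.02,0],[-0.025,-0.01,0,0,0,-0.02,0],[-0.025,-0.01,0,0,0,-0.02,0]]'
python3 -c "from h import *;rep()"
```

```text
time_s: 22.8
tcp_pos: [0.4031, 0.0408, 0.1712]
tool_rot: [-180.0, 0.0, 113.4]
wrist_force: [0.4, -0.6, 0.2]
width: 0.0001
gripper_force: 0.0
t 22.8 scene (np.float64(0.45596291025596836), np.float64(0.4260363750314773)) F [ 0.42409389 -0.55511493  0.18185302]
along 0.3381 across -0.1258
tool phi -0.2781 R 0.3607670891129678
time_s: 23.27
tcp_pos: [0.4031, 0.0371, 0.1712]
tool_rot: [180.0, 0.0, 114.1]
wrist_force: [0.6, 0.5, 0.6]
width: 0.0001
gripper_force: 0.0
t 23.2667 scene (np.float64(0.46584165502167535), np.float64(0.43656551359671575)) F [0.59795743 0.54067653 0.64049835]
along 0.3384 across -0.1260
tool phi -0.2675 R 0.36107672447569883
```

```bash
m="python3 -m handwheel"
$m '[[0.2,0,0,0,0,0,0],[0.4,0,-0.6,0,0,0,0],[0,0,-1,0,0,0,0],[0,0,-1,0,0,-0.65,0],[-0.3,0,-0.3,0,0,-0.6,0]]' >/dev/null
$m '[[-0.6,0,0,0,0,0,0],[-0.9,-0.1,0,0,0,0,0],[-0.9,-0.15,0,0,0,0,0],[-0.9,-0.15,0,0,0,0,0],[-0.9,-0.15,0,0,0,0,0]]'
$m '[[-0.9,-0.15,0,0,0,0,0],[-0.9,-0.15,0,0,0,0,0],[-0.9,-0.15,0,0,0,0,0],[-0.9,-0.15,0,0,0,0,0],[-0.9,-0.1,0,0,0,0,0]]' >/dev/null
$m '[[-0.9,-0.1,0,0,0,0,0],[-0.6,0,0,0,0,0,0],[-0.2,0,0,0,0,0,0],[0,0,0,0,0,0,0],[0,0,0,0,0,0,0]]'
python3 -c "from h import *;rep()"
```

```text
time_s: 24.15
tcp_pos: [0.4521, -0.0711, 0.2583]
tool_rot: [180.0, 0.0, 121.6]
wrist_force: [1.1, 1.0, -0.1]
width: 0.0006
gripper_force: 0.0
time_s: 24.98
tcp_pos: [0.5285, -0.2407, 0.2579]
tool_rot: [-180.0, -0.1, 121.5]
wrist_force: [0.1, 0.8, -0.2]
width: 0.0
gripper_force: 0.0
t 24.9833 scene (np.float64(0.49892542080385877), np.float64(0.4729089964695293)) F [ 0.11061548  0.80048899 -0.24856081]
along 0.3485 across 0.1662
tool phi 0.5937 R 0.38609696770325347
```

```bash
m="python3 -m handwheel"
$m '[[0,0,0.5,0,0,0,0],[0,0,0.9,0,0,0,0],[0,0,0.9,0,0,0,0],[0,0,0.5,0,0,0,0],[0,0,0.1,0,0,0,0]]' >/dev/null
$m '[[0.1,0,0,0,0,0,0],[0.15,0,0,0,0,0,0],[0.1,0,0,0,0,0,0],[0,0,0,0,0,0,0],[0,0,0,0,0,0,0]]'
$m '[[0,0,0,0,0,0,0],[0,0,0,0,0,0,0],[0,0,0,0,0,0,0],[0,0,0,0,0,0,0],[0,0,0,0,0,0,0]]' >/dev/null
python3 -c "
from h import *
rep();print(phi(capture('top')))"
```

```text
time_s: 25.87
tcp_pos: [0.5237, -0.2325, 0.1729]
tool_rot: [179.9, 0.1, 121.6]
wrist_force: [-0.1, -0.3, -0.7]
width: -0.0005
gripper_force: 0.0
t 26.2833 scene (np.float64(0.5223900251577938), np.float64(0.49205257140333153)) F [-0.04030217 -0.71256306 -0.37277839]
along 0.3525 across 0.1498
tool phi 0.5670 R 0.38297822230193473
(np.float64(0.48244167579336017), np.float64(0.48926199174299806), np.float64(0.19784233952149696), np.int64(656))
```

```bash
m="python3 -m handwheel"
$m '[[0.04,0,0,0,0,0,0],[0.05,0,0,0,0,0,0],[0.04,0,0,0,0,0,0],[0,0,0,0,0,0,0],[0,0,0,0,0,0,0]]' >/dev/null
for i in 1 2 3; do $m '[[0,0,0,0,0,0,0],[0,0,0,0,0,0,0],[0,0,0,0,0,0,0],[0,0,0,0,0,0,0],[0,0,0,0,0,0,0]]' >/dev/null; done
python3 -c "
from h import *
rep();print(phi(capture('top')))"
```

```text
t 28.05 scene (np.float64(0.544332897880049), np.float64(0.5152544146337142)) F [ 0.27392231 -0.36180096 -0.02510197]
along 0.3559 across 0.1377
tool phi 0.5561 R 0.3816007407887758
(np.float64(0.5060924394855358), np.float64(0.5110497385936733), np.float64(0.19656425169278696), np.int64(657))
```

```bash
m="python3 -m handwheel"
for i in 1 2 3 4 5 6; do $m '[[0,0,0,0,0,0,0],[0,0,0,0,0,0,0],[0,0,0,0,0,0,0],[0,0,0,0,0,0,0],[0,0,0,0,0,0,0]]' >/dev/null; done
python3 -c "
from h import *
rep();print(phi(capture('top')))"
```

```text
t 30.65 scene (np.float64(0.574137559294717), np.float64(0.5455601709462956)) F [ 0.54478516  0.7253484  -0.25170928]
along 0.3599 across 0.1268
tool phi 0.5561 R 0.3815931801192822
(np.float64(0.5339066303614969), np.float64(0.5382802776723443), np.float64(0.19681593250786797), np.int64(657))
```

```bash
m="python3 -m handwheel"
for i in 1 2 3 4 5; do $m '[[0,0,0,0,0,0,0],[0,0,0,0,0,0,0],[0,0,0,0,0,0,0],[0,0,0,0,0,0,0],[0,0,0,0,0,0,0]]' >/dev/null; done
python3 -c "
from h import *
rep();print(phi(capture('top')))"
```

```text
t 32.8333 scene (np.float64(0.5874263181603556), np.float64(0.5588388160679203)) F [1.06304012 0.53098279 0.20821842]
along 0.3616 across 0.1220
tool phi 0.5561 R 0.3816132415569807
(np.float64(0.546896073683494), np.float64(0.5522114911800445), np.float64(0.1963634776226822), np.int64(661))
```

```bash
m="python3 -m handwheel"
for i in 1 2; do $m '[[0,0,0,0,0,0,0],[0,0,0,0,0,0,0],[0,0,0,0,0,0,0],[0,0,0,0,0,0,0],[0,0,0,0,0,0,0]]' >/dev/null; done
python3 -c "
from h import *
rep();a=capture('top');print(phi(a));cv2.imwrite('pics/c4.png',cv2.resize(a['frame'][140:320,200:400],(800,600)*1 if 0 else (660,594)))"
```

```text
t 33.7667 scene (np.float64(0.5937789899332457), np.float64(0.5636284934290055)) F [ 0.23454842  0.14355211 -0.82387636]
along 0.3622 across 0.1203
tool phi 0.5561 R 0.38162611378406913
(np.float64(0.551972656787567), np.float64(0.5569054461653851), np.float64(0.1965808545528289), np.int64(660))
```

View pics/c4.png

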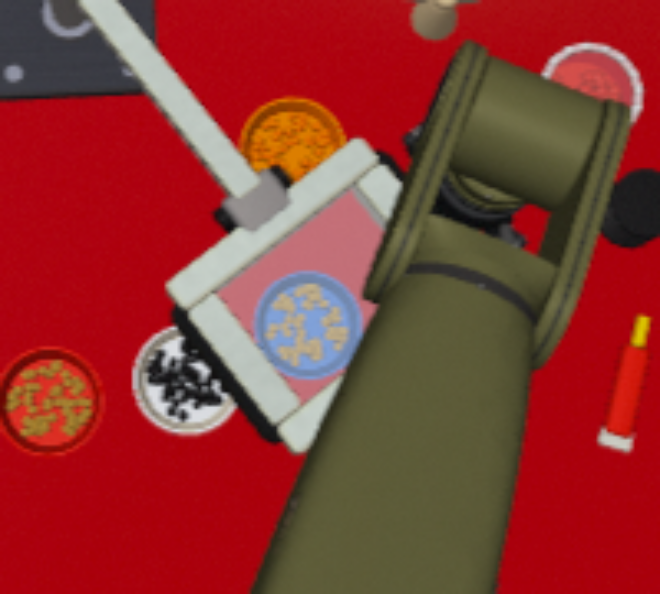

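```bash
m="python3 -m handwheel"
for i in 1 2; do $m '[[0.004,0,0,0,0,0,0],[0.004,0,0,0,0,0,0],[0.004,0,0,0,0,0,0],[0.004,0,0,0,0,0,0],[0.004,0,0,0,0,0,0]]' >/dev/null; done
python3 -c "
from h import *
rep();print(phi(capture('top')))"
$m '[[0.004,0,0,0,0,0,0],[0.004,0,0,0,0,0,0],[0.004,0,0,0,0,0,0],[0.004,0,0,0,0,0,0],[0.004,0,0,0,0,0,0]]'
python3 -c "
from h import *
rep();print(phi(capture('top')))"
```

```text
t 34.7 scene (np.float64(0.5865524772780848), np.float64(0.5586941816454792)) F [-0.16831706  0.16954512 -1.13020176]
along 0.3615 across 0.1209
tool phi 0.5528 R 0.38121297612308663
(np.float64(0.5457761044386831), np.float64(0.5505971431086785), np.float64(0.19671581322611867), np.int64(665))
time_s: 35.22
tcp_pos: [0.5202, -0.2276, 0.1712]
tool_rot: [-180.0, 0.0, 121.5]
wrist_force: [-0.2, -0.6, -0.4]
width: -0.0001
gripper_force: 0.0
t 35.2167 scene (np.float64(0.5813214639268989), np.float64(0.5541459494591923)) F [-0.18248779 -0.55942203 -0.39830958]
along 0.3610 across 0.1219
tool phi 0.5511 R 0.38102204670178924
(np.float64(0.5427677661885981), np.float64(0.547462959966103), np.float64(0.19712334667604492), np.int64(659))
```

```bash
m="python3 -m handwheel"
$m '[[-0.2,0,0,0,0,0,0],[-0.4,0,-0.6,0,0,0,0],[0,0,-1,0,0,0,0],[0,0,-1,0,0,0,0],[0.3,0,-0.3,0,0,0,0]]' >/dev/null
$m '[[0.6,0,0,0,0,0,0],[0.9,0.1,0,0,0,0,0],[0.9,0.1,0,0,0,0,0],[0.9,0.1,0,0,0,0,0],[0.9,0.1,0,0,0,0,0]]' >/dev/null
$m '[[0.9,0.1,0,0,0,0,0],[0.9,0.1,0,0,0,0,0],[0.9,0.1,0,0,0,0,0],[0.9,0.05,0,0,0,0,0],[0.9,0,0,0,0,0,0]]' >/dev/null
$m '[[0.5,0,0,0,0,0,0],[0.2,0,0,0,0,0,0],[0,0,0,0,0,0,0]]'
python3 -c "
from h import *
rep();a=capture('top');print(phi(a))
f=phi(a)[1];print(HG-.36*np.array([np.cos(f),np.sin(f)]))"
```

```text
time_s: 36.82
tcp_pos: [0.3961, 0.0176, 0.2581]
tool_rot: [180.0, 0.0, 121.7]
wrist_force: [0.5, -0.3, 0.0]
width: -0.0001
gripper_force: 0.0
t 36.8167 scene (np.float64(0.5743441709919689), np.float64(0.5461883057154622)) F [ 0.47977774 -0.25600226  0.0049149 ]
along 0.3387 across -0.1492
tool phi -0.2076 R 0.3700539516864779
(np.float64(0.5332218392745446), np.float64(0.5458119816009581), np.float64(0.1978112798687266), np.int64(660))
[ 0.45530582 -0.12088042]
```

```bash
m="python3 -m handwheel"
$m '[[0,0,0.5,0,0,0,0],[0,0,0.9,0,0,0,0],[0,0,0.9,0,0,0,0],[0,0,0.5,0,0,0,0],[-0.05,0,0.1,0,0,0,0]]' >/dev/null
$m '[[-0.1,0,0,0,0,0,0],[-0.15,0,0,0,0,0,0],[-0.2,0,0,0,0,0,0],[-0.15,0,0,0,0,0,0],[-0.1,0,0,0,0,0,0]]'
python3 -c "
from h import *
rep();print(phi(capture('top')))"
```

```text
time_s: 37.75
tcp_pos: [0.4094, -0.0031, 0.1725]
tool_rot: [179.9, 0.1, 121.5]
wrist_force: [0.8, -0.0, -0.6]
width: 0.0004
gripper_force: 0.0
t 37.75 scene (np.float64(0.5812053166796889), np.float64(0.5537744742663522)) F [ 0.8383509  -0.02895419 -0.57219194]
along 0.3371 across -0.1272
tool phi -0.1554 R 0.3602828644109025
(np.float64(0.5489051999216559), np.float64(0.563560655260327), np.float64(0.19628455653914445), np.int64(658))
```

```bash
python3 -c "
from h import *
rep();a=capture('top');print(phi(a));rep()
cv2.imwrite('pics/c5.png',cv2.resize(a['frame'][140:320,200:400],(660,594)))"
```

```text
t 37.85 scene (np.float64(0.5990567459357489), np.float64(0.5698860474950789)) F [ 0.17845135  0.28459778 -0.73577061]
along 0.3352 across -0.1329
tool phi -0.1556 R 0.3605710475809642
(np.float64(0.563779086167618), np.float64(0.5778415082416117), np.float64(0.19657584512507095), np.int64(659))
t 37.95 scene (np.float64(0.6155763067837414), np.float64(0.583213201043751)) F [-0.372624    0.45560461 -0.11789409]
along 0.3336 across -0.1380
tool phi -0.1567 R 0.3610027817200877
```

View pics/c5.png

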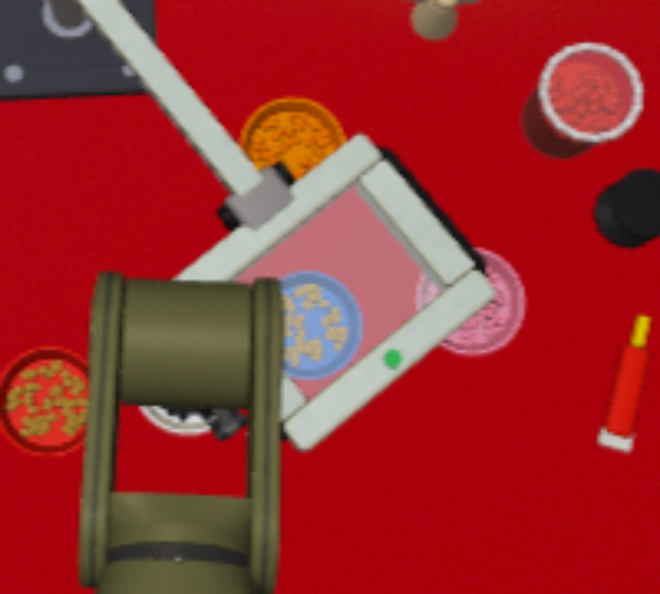

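The finger overshot on its approach and nudged the head, which now runs right at about 0.14 rad/s. I'll get ahead of it on the right and catch it softly before the stop.

```bash
m="python3 -m handwheel"
$m '[[0,0,-1,0,0,0,0],[-0.3,0,-1,0,0,0,0],[-0.8,0,-0.5,0,0,0,0],[-1,0.08,0,0,0,0,0],[-1,0.08,0,0,0,0,0]]' >/dev/null
$m '[[-1,0.08,0,0,0,0,0],[-1,0.08,0,0,0,0,0],[-1,0.08,0,0,0,0,0],[-1,0.08,0,0,0,0,0],[-1,0.08,0,0,0,0,0]]'
python3 -c "from h import *;rep()"
```

```text
time_s: 38.83
tcp_pos: [0.5505, -0.2017, 0.246]
tool_rot: [-180.0, -0.0, 121.6]
wrist_force: [-0.3, 0.1, -0.2]
width: 0.0003
gripper_force: 0.0
t 38.8333 scene (np.float64(0.7422286750592879), np.float64(0.7115140399225767)) F [-0.25562506  0.05295802 -0.22732485]
along 0.3358 across 0.0640
tool phi 0.5318 R 0.3418478604004312
```

```bash
m="python3 -m handwheel"
$m '[[-1,0,0,0,0,-0.8,0],[-1,0,0.3,0,0,-0.8,0],[-0.8,0,0.8,0,0,-0.8,0],[-0.2,0,1,0,0,0,0],[-0.08,0.03,0.4,0,0,-0.08,0]]'
python3 -c "from h import *;rep()"
```

```text
time_s: 39.3
tcp_pos: [0.6045, -0.2736, 0.1665]
tool_rot: [-179.9, -0.3, 136.4]
wrist_force: [-1.2, 0.9, -2.1]
width: -0.0003
gripper_force: 0.0
t 39.3 scene (np.float64(0.8066551912061688), np.float64(0.7742715130122853)) F [-1.24107541  0.94252262 -2.13877534]
along 0.3508 across 0.1320
tool phi 0.7997 R 0.37479593565536595
```

```bash
m="python3 -m handwheel"
$m '[[-0.06,0.02,0,0,0,-0.05,0],[-0.07,0.025,0,0,0,-0.055,0],[-0.07,0.025,0,0,0,-0.055,0],[-0.07,0.025,0,0,0,-0.055,0],[-0.07,0.025,0,0,0,-0.055,0]]'
$m '[[-0.07,0.025,0,0,0,-0.055,0],[-0.05,0.02,0,0,0,-0.04,0],[-0.025,0.01,0,0,0,-0.02,0],[0,0,0,0,0,0,0],[0.025,-0.01,0,0,0,0.02,0]]'
$m '[[0.05,-0.02,0,0,0,0.04,0],[0.07,-0.025,0,0,0,0.055,0],[0.09,-0.03,0,0,0,0.07,0],[0.09,-0.03,0,0,0,0.07,0],[0.09,-0.03,0,0,0,0.07,0]]'
python3 -c "from h import *;rep()"
```

```text
time_s: 39.77
tcp_pos: [0.6165, -0.2781, 0.1734]
tool_rot: [180.0, 0.2, 138.1]
wrist_force: [-0.1, 0.1, -0.1]
width: 0.0003
gripper_force: 0.0
time_s: 40.18
tcp_pos: [0.6192, -0.2794, 0.1711]
tool_rot: [-180.0, -0.0, 138.6]
wrist_force: [-0.0, -0.7, -0.0]
width: 0.0001
gripper_force: 0.0
time_s: 40.6
tcp_pos: [0.6073, -0.2743, 0.1711]
tool_rot: [-180.0, -0.0, 136.7]
wrist_force: [-0.5, -0.4, 0.1]
width: -0.0
gripper_force: 0.0
t 40.6 scene (np.float64(0.8451833899776451), np.float64(0.8136471590389328)) F [-0.49032828 -0.35347926  0.0576867 ]
along 0.3543 across 0.1206
tool phi 0.8069 R 0.37424320174327536
```

```bash
m="python3 -m handwheel"
$m '[[-0.15,0,-0.5,0,0,0,0],[0,0,-1,0,0,0.5,0],[0,0,-1,0,0,0.6,0],[0.5,0,-0.3,0,0,0.5,0],[1,-0.1,0,0,0,0.3,0]]' >/dev/null
$m '[[1,-0.1,0,0,0,0,0],[1,-0.1,0,0,0,0,0],[1,-0.1,0,0,0,0,0],[1,-0.1,0,0,0,0,0],[1,-0.1,0,0,0,0,0]]' >/dev/null
$m '[[1,-0.1,0,0,0,0,0],[1,-0.1,0,0,0,0,0],[1,0,0,0,0,0,0]]'
python3 -c "from h import *;rep()"
```

```text
time_s: 41.73
tcp_pos: [0.4234, -0.0597, 0.2551]
tool_rot: [180.0, 0.0, 125.3]
wrist_force: [0.5, 0.4, -0.4]
width: 0.0001
gripper_force: 0.0
t 41.7333 scene (np.float64(0.7307025272465646), np.float64(0.7019334373741842)) F [ 0.45627404  0.36076967 -0.38995393]
along 0.3405 across -0.1233
tool phi 0.0081 R 0.3621459790524892
```

```bash
m="python3 -m handwheel"
$m '[[0.5,0,0.3,0,0,0,0],[0.15,0,1,0,0,0,0],[0,0,1,0,0,0,0],[0.03,0.01,0.4,0,0,0.02,0],[0.05,0.02,0.1,0,0,0.04,0]]'
sed -i 's/print("tool phi.*/print("contact phi left %.4f right %.4f"%(th+np.arcsin(.126\/R),th-np.arcsin(.1205\/R)))/' h.py
python3 -c "from h import *;rep()"
```

```text
time_s: 42.2
tcp_pos: [0.4109, -0.0417, 0.1682]
tool_rot: [-179.8, -0.2, 125.0]
wrist_force: [-0.2, 0.7, 0.0]
width: -0.0002
gripper_force: 0.0
t 42.2 scene (np.float64(0.6866803796061098), np.float64(0.6578337811577575)) F [-0.22172298  0.66460509  0.0022263 ]
along 0.3445 across -0.1301
contact phi left 0.6460 right -0.0366
```

```bash
m="python3 -m handwheel"
$m '[[0.07,0.025,0,0,0,0.055,0],[0.07,0.025,0,0,0,0.055,0],[0.07,0.025,0,0,0,0.055,0],[0.07,0.025,0,0,0,0.055,0],[0.07,0.025,0,0,0,0.055,0]]'
$m '[[0.07,0.025,0,0,0,0.055,0],[0.065,0.025,0,0,0,0.055,0],[0.06,0.02,0,0,0,0.05,0],[0.055,0.02,0,0,0,0.045,0],[0.05,0.02,0,0,0,0.04,0]]'
$m '[[0.045,0.015,0,0,0,0.035,0],[0.04,0.015,0,0,0,0.03,0],[0.035,0.01,0,0,0,0.03,0],[0.03,0.01,0,0,0,0.025,0],[0.025,0.01,0,0,0,0.02,0]]' >/dev/null
python3 -c "from h import *;rep()"
```

```text
time_s: 42.67
tcp_pos: [0.4106, -0.0313, 0.1723]
tool_rot: [179.9, 0.1, 123.3]
wrist_force: [0.4, 0.4, -0.2]
width: 0.0003
gripper_force: 0.0
time_s: 43.08
tcp_pos: [0.4078, -0.0218, 0.1712]
tool_rot: [-180.0, -0.0, 121.9]
wrist_force: [1.2, -0.0, -0.5]
width: -0.0
gripper_force: 0.0
t 43.5 scene (np.float64(0.6454570142266429), np.float64(0.6167677492886493)) F [ 0.20595517 -0.32112544  1.00158042]
along 0.3384 across -0.1388
contact phi left 0.5793 right -0.1081
```

```bash
m="python3 -m handwheel"
$m '[[0,0,0,0,0,0,0],[0,0,0,0,0,0,0]]' >/dev/null
python3 -c "from h import *;rep();rep()"
```

```text
t 43.7167 scene (np.float64(0.6414464599039654), np.float64(0.6087748685559321)) F [-0.05164602  0.1622809   0.36124355]
along 0.3395 across -0.1360
contact phi left 0.5796 right -0.1078
t 43.7667 scene (np.float64(0.6372219459559822), np.float64(0.6081296199022452)) F [ 0.15501278 -0.55329604  0.82464134]
along 0.3396 across -0.1357
contact phi left 0.5796 right -0.1078
```

```bash
m="python3 -m handwheel"
for i in 1 2 3; do $m '[[0.012,0,0,0,0,0,0],[0.012,0,0,0,0,0.01,0],[0.012,0,0,0,0,0.01,0],[0.012,0,0,0,0,0.01,0],[0.012,0,0,0,0,0.01,0]]' >/dev/null; done
python3 -c "from h import *;rep()"
```

```text
t 45.0667 scene (np.float64(0.6070380995617816), np.float64(0.5774829460561752)) F [-0.86480462  0.34888178  0.52257953]
along 0.3434 across -0.1307
contact phi left 0.5638 right -0.1203
```

```bash
m="python3 -m handwheel"
$m '[[0.006,0,0,0,0,0,0],[0.006,0,0,0,0,0,0],[0.006,0,0,0,0,0,0],[0.006,0,0,0,0,0,0],[0.006,0,0,0,0,0,0]]' >/dev/null
$m '[[0.006,0,0,0,0,0,0],[0.005,0,0,0,0,0,0],[0.005,0,0,0,0,0,0],[0.005,0,0,0,0,0,0],[0.004,0,0,0,0,0,0]]' >/dev/null
python3 -c "from h import *;rep();print(phi(capture('top')))"
```

```text
t 45.95 scene (np.float64(0.5895150614289251), np.float64(0.559669895020903)) F [-0.11251609  0.49538462 -0.06395085]
along 0.3456 across -0.1262
contact phi left 0.5590 right -0.1241
(np.float64(0.54746119167383), np.float64(0.5687212685616159), np.float64(0.19201498692375718), np.int64(657))
```

```bash
m="python3 -m handwheel"
$m '[[0.003,0,0,0,0,0,0],[0.002,0,0,0,0,0,0],[0,0,0,0,0,0,0],[0,0,0,0,0,0,0],[0,0,0,0,0,0,0]]' >/dev/null
python3 -c "from h import *;rep()"
```

```text
t 46.4667 scene (np.float64(0.5930051392170546), np.float64(0.5619202309078378)) F [-0.05433609 -0.43542744  0.92392292]
along 0.3453 across -0.1271
contact phi left 0.5587 right -0.1244
```

```bash
m="python3 -m handwheel"
$m '[[0.1,0,0,0,0,0,0],[0.3,0,0,0,0,0,0],[0.4,0,0,0,0,0,0],[0.4,0,0,0,0,0,0],[0.2,0,0,0,0,0,0]]' >/dev/null
python3 -c "from h import *;rep()"
for i in 1 2; do $m '[[0,0,0,0,0,0,0],[0,0,0,0,0,0,0],[0,0,0,0,0,0,0],[0,0,0,0,0,0,0],[0,0,0,0,0,0,0]]' >/dev/null; done
python3 -c "from h import *;rep();a=capture('top');print(phi(a));cv2.imwrite('pics/c6.png',cv2.resize(a['frame'][140:320,200:400],(660,594)))"
```

```text
t 46.9333 scene (np.float64(0.5915717032459551), np.float64(0.564485577528678)) F [-0.47956747  0.02245963  0.31508337]
along 0.3437 across -0.1717
contact phi left 0.4352 right -0.2180
t 47.8167 scene (np.float64(0.5946911991767994), np.float64(0.5668199887592338)) F [0.32130034 0.3035876  0.62848798]
along 0.3432 across -0.1707
contact phi left 0.4401 right -0.2147
(np.float64(0.5533671040304883), np.float64(0.5638549641304267), np.float64(0.19909626682310338), np.int64(661))
```

View pics/c6.png

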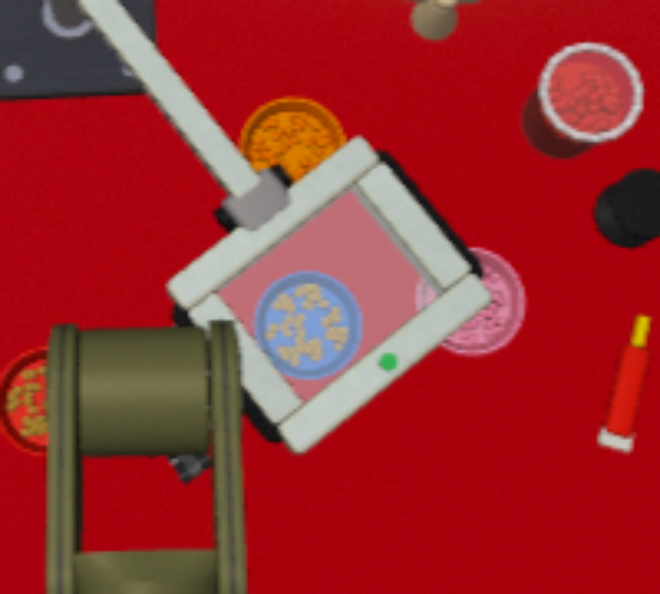

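The head is nearly at rest (about 0.0026 rad/s and fading), roughly 5 mm from the centre of the blue dish, and the finger is clear of it. I'll let it settle and hand in before the time limit.

```bash
m="python3 -m handwheel"
for i in 1 2 3 4; do $m '[[0,0,0,0,0,0,0],[0,0,0,0,0,0,0],[0,0,0,0,0,0,0],[0,0,0,0,0,0,0],[0,0,0,0,0,0,0]]' >/dev/null; done
python3 -c "
from h import *
from bench import order
rep(); print(order.close_job())"
```

```text
t 49.5833 scene (np.float64(0.5987858987939675), np.float64(0.569204394621384)) F [-0.06217066 -0.31254594  0.20935091]
along 0.3427 across -0.1716
contact phi left 0.4399 right -0.2148
the job is handed in; nothing more can be done
None
```

I handed the job in at 49.6 s with the lens about 5 mm off the blue dish's centre, let go and creeping at about 0.001 rad/s, after watching it untouched for only about 3 s of the asked five; earlier I bumped the left pad at about 0.14 rad/s and had to catch the head and bring it back from about 0.8 rad, short of the end stop.

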